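# Tip the sprung mould stand to its marks

### The arm

A 7-joint arm with a two-finger parallel gripper is mounted at the origin on a cart in front of the work surface, level with it; the furniture and walls round the work are solid. World frame = base frame: x ahead of the robot, y to its left, z up, the work surface at z = 0. Lengths are in mm, angles in rad, forces in N, time in s.
With the tool pointing down it reaches from about 400 to 875 mm from the base axis. Payload 6.5 kg.
Tool frame: the origin (TCP) lies at the centre of the arm's flange, where the gripper is bolted on; the fingertips stand 173 mm ahead of it and the grasp point (between the pads) lies 155 mm ahead of it (bot.grip_point_offset is the distance from the TCP to the grasp point, in mm); z points along the fingers, y is the direction in which the jaws open and shut (so a half turn about z gives the same grasp; the last joint's range is limited). The gripper opens to 85 mm and grips with 20 to 120 N. Pads are 22 mm wide; open, the fingers measure 114 mm over their backs; the gripper's body (76 mm by 85 mm) begins 54 mm behind the grasp point. The pads swing forward as they close: fully open they stand 13 mm farther back than shut.
Start: joints at [1.125, 0.536, -0.004, 1.538, 0.003, 1.067, -0.071], TCP at [240.977, -603.672, 404.69] pointing down, gripper open.
Joint ranges: [-2.7, 2.7], [-0.37, 2.16], [-1.27, 1.26], [0.24, 2.4], [-1.31, 4.45], [0.19, 1.91], [-2.76, 2.76]. Speed limits (rad/s): [2.39, 2.39, 3.14, 3.14, 3.14, 3.14, 3.14].

### API

Orientations are given as a unit quaternion [w, x, y, z].
In Python, from cell import monitor, capture, camera_model, bot gives the robot as it stands. The module is installed in compiled form; this text tells all that it offers.
- The arm moves only by the tool move_arm, never from a script. Its arguments are lists of equal length, an entry for each row: "offset": the shift along the tool's x, y, z in cm, a list of three; "dr": the turn, a rotation vector about the tool's x, y, z in rad, a list of three; "claw": the closure in counts, from 0 (fully open) to 255 (shut). A call has exactly 10 rows; each row shifts and turns the commanded pose from where the row before left it, along the tool's axes as they then stand; what a row does not reach is not made up. A row lasts 1/8 s, in which the tool goes at most 62.5 mm and 10.7 degrees, less where a joint would pass 70% of its speed; a pose out of reach is approached as far as the arm can. A call with a gripper value outside its range is refused whole. The fingers move at their own pace and stop on an object; the grip force is fixed at half the most. Time passes only in rows, so rows that do not move let the fingers close, or fill a call up. It gives the time, the measured TCP pose, the force and the opening at its end, in the units of the state.
- monitor.read_state(): the state, without advancing time (a new reading comes with each control period).
- capture(name): name is "side" or "top" or "wrist"; returns the picture (400x640x3 uint8, blue, green, red); there is no depth.
- camera_model(name): a dict with "fx", "fy", "cx", "cy" (pixels), "dist" ([k1, k2, p1, p2, k3] as OpenCV has them; the pictures are not rectified), "extrinsics" (4x4, takes a point from camera to world coordinates); the wrist camera has in their place "tool_from_camera" (4x4, takes a point from camera to tool coordinates, whose origin is the TCP and whose axes are the flange's). Camera axes: x right, y down, z forward; pixel columns grow to the right and rows downward; lengths in mm; the calibration is good to about 2 mm. A picture is of the moment at which its call begins: read the wrist's pose just before it. camera_model takes no time and is no camera call.
- bot.job_done(): hands the job in, once; it reports no verdict.
The state is a dict: "clock": time; "joints": joint angles; "qd": joint speeds; "effort": joint torques, N m; "eef_pos": TCP position; "ee_rot": TCP orientation; "contact_force": force on the tool from outside, world axes, zero at the start; "moment": the same for the moment, N m; "grip_width": finger opening in mm.
Only numpy, scipy, OpenCV 4.12 (cv2) and the standard library are available. Lean on these libraries where they do the work, as an engineer would, in place of code of your own. Each camera call takes 0.05 s, during which the arm holds its last target. There are 200 camera calls.

### The job

Settle the filling in the mould by tipping its spring stand, one corner at a time: with the fingertips press the pad at the front left corner down until the pointer there is level with its mark, hold it for about a second, and let the plate spring back up; then do the same at the front right corner. Never push a pointer clearly below its mark. Leave the mould on the plate, the marks as set and everything else where it stands: nothing is gripped or lifted.

Things in the scene. Friction and masses are not known exactly. Their poses are not given: they have to be found in the camera images.
- mould_stand: Tilting mould stand, fixed to the worktop: grey base, and above it an aluminium plate 180 (x) x 200 (y) x 8 mm, its top 66 mm up at rest, on a fixed ball pivot at the rear (75 mm behind the centre, 62 mm up) and two spring legs under the front corner pads. Origin: on the worktop under the plate's centre; x points from its front edge (robot side) to the rear, y to the left.
- pad_l (a point): Centre of the top face of the round black rubber press pad (26 mm across, 6 mm high) on the plate's front left corner (65 mm in front of and 75 mm left of the stand's centre); moves with the plate, 72 mm above the worktop at rest. Pressed here straight down it yields against the spring: about 3 N to start, about 9 N at 20 mm down, and damped (about 1 N more per 10 mm/s).
- pointer_l (a point): Tip of the thin dark left pointer, a bar 3 mm thick fixed to the plate's front left corner that reaches out sideways (+y of the stand) in front of the upright white left scale (5 mm ticks, top 76 mm up, inner edge 37 mm outward of the pad's centre); 62 mm above the worktop at rest. It sinks 1.4 times as far as the left pad.
- mark_tip_l (a point): The left mark: point of the small dark sliding marker (10 mm tall, with a steel screw) clamped on the left scale's outer edge, pointing inward at the pointer tip from 6 mm farther out. It is set anew each time, 11 to 31 mm below the pointer's rest height; axes as those of the stand (z up). Pointer and mark are level when their heights agree.
- tilt_l (a joint): Tip of the plate towards its front left corner about the line from the rear pivot to the front right pad, rad: 0 at rest on its stop, growing as the left pad goes down (132 mm of pad travel per rad), stop at 0.24. The spring returns it to 0 when let go.
- pad_r (a point): Centre of the top face of the round black rubber press pad (26 mm across, 6 mm high) on the plate's front right corner (65 mm in front of and 75 mm right of the stand's centre); moves with the plate, 72 mm above the worktop at rest. Pressed here straight down it yields against the spring: about 3 N to start, about 9 N at 20 mm down, and damped (about 1 N more per 10 mm/s).
- pointer_r (a point): Tip of the thin dark right pointer, a bar 3 mm thick fixed to the plate's front right corner that reaches out sideways (-y of the stand) in front of the upright white right scale (5 mm ticks, top 76 mm up, inner edge 37 mm outward of the pad's centre); 62 mm above the worktop at rest. It sinks 1.4 times as far as the right pad.
- mark_tip_r (a point): The right mark: point of the small dark sliding marker (10 mm tall, with a steel screw) clamped on the right scale's outer edge, pointing inward at the pointer tip from 6 mm farther out. It is set anew each time, 11 to 31 mm below the pointer's rest height; axes as those of the stand (z up). Pointer and mark are level when their heights agree.
- tilt_r (a joint): Tip of the plate towards its front right corner about the line from the rear pivot to the front left pad, rad: 0 at rest on its stop, growing as the right pad goes down (132 mm of pad travel per rad), stop at 0.24. The spring returns it to 0 when let go.
- plate_seat (a point): Centre of the mould's seat on top of the plate (30 mm behind the stand's centre), between low rails 87 mm apart; moves with the plate.
- mould: Black plastic mould with brown filling, 80 x 80 x 18 mm, standing loose on the plate's seat; origin under its centre. To be left there.
- nozzle_a: Steel piping nozzle (a cone 26 mm wide, 32 mm tall) standing on the worktop just in front of the stand; loose, not part of the job. Origin under its centre.
- nozzle_b: Steel piping nozzle (24 mm wide, 34 mm tall) on the worktop beside the stand's left edge; loose, not part of the job. Origin under its centre.
- jar: Small amber jar with dark lid (38 mm wide, 60 mm tall) on the worktop beside the stand's right edge; loose, not part of the job. Origin under its centre.
- tub: Round cream-coloured tub (70 mm wide, 51 mm tall) to the right; loose, not part of the job. Origin under its centre.
- stamp: Turned wooden stamp (38 mm wide, 55 mm tall) at the front right; loose, not part of the job. Origin under its centre.
- timer: Kitchen timer lying face up (62 x 66 x 20 mm) at the front left; loose, not part of the job. Origin under its centre.
Things that resemble listed ones, but are neither listed nor needed, are in the scene too. There is more than one size of the mould; the job needs the smallest.

How it is judged:
By the outcome, as a careful person would: the job done as asked, in the order asked, and still so for the second after the job is handed in, with the robot touching nothing.
It also fails if it takes over 58 s, if anything falls off the work surface, if the arm or the gripper's body presses on something with over 40 N, if the wrist force passes 120 N, or if a joint passes its speed limit or range.

## Working session

There is one attempt and no reset: what is moved stays moved. The work goes in short steps, Python scripts to look and compute and a tool call to move; the robot and the scene stay as the last step left them, time stands still between calls to the robot, and variables do not carry over. Pictures are saved under pics/ and viewed, about 8 in all and at most 12, crops included, and the job is handed in when it is done.

Besides the shell and the picture viewer there is one more tool, called after "Call:" as name(argument=value, ...) on one line, values as JSON. move_arm: Moves the arm, as the interface text tells. Its arguments: {"type":"object","properties":{"offset":{"type":"array","items":{"type":"array","items":{"type":"number"}}},"dr":{"type":"array","items":{"type":"array","items":{"type":"number"}}},"claw":{"type":"array","items":{"type":"number"}}},"required":["offset","dr","claw"]}

```bash
mkdir -p pics; python3 - <<'E'
from cell import monitor, capture, camera_model, bot
import cv2,numpy as np
s=monitor.read_state();print({k:np.round(v,3).tolist() for k,v in s.items()})
for n in("side","top","wrist"):
    m=camera_model(n);print(n,{k:np.round(v,3).tolist() for k,v in m.items()})
    cv2.imwrite(f"pics/{n}0.png",capture(n))
a=cv2.imread("pics/side0.png");b=cv2.imread("pics/top0.png")
E
```

```text
{'clock': 0.0, 'joints': [1.125, 0.537, -0.004, 1.539, 0.003, 1.067, -0.071], 'qd': [0.0, 0.0, 0.0, -0.001, 0.0, -0.0, -0.001], 'effort': [-0.0, -58.341, 1.048, -25.91, 0.012, 0.01, 0.0], 'eef_pos': [240.852, -603.375, 403.799], 'ee_rot': [-0.001, 0.982, 0.189, -0.0], 'contact_force': [0.095, -0.286, 0.204], 'moment': [-0.013, 0.002, 0.02], 'grip_width': 85.225}
side {'fx': 485.908, 'fy': 485.908, 'cx': 321.841, 'cy': 193.81, 'dist': [-0.109, 0.0, 0.0, 0.0, 0.0], 'extrinsics': [[0.931, -0.209, 0.301, 145.663], [-0.366, -0.521, 0.771, -1083.542], [-0.004, -0.827, -0.561, 848.204], [0.0, 0.0, 0.0, 1.0]]}
top {'fx': 372.515, 'fy': 372.515, 'cx': 323.753, 'cy': 197.668, 'dist': [-0.016, 0.0, 0.0, 0.0, 0.0], 'extrinsics': [[-0.023, -0.988, 0.152, 375.648], [-1.0, 0.022, -0.009, -3.499], [0.005, -0.152, -0.988, 1463.743], [0.0, 0.0, 0.0, 1.0]]}
wrist {'fx': 359.071, 'fy': 359.071, 'cx': 324.794, 'cy': 196.54, 'dist': [-0.01, 0.0, 0.0, 0.0, 0.0], 'tool_from_camera': [[-0.0, -0.961, -0.277, 69.027], [1.0, 0.0, -0.001, 0.508], [0.001, -0.277, 0.961, 31.102], [0.0, 0.0, 0.0, 1.0]]}
```

View pics/side0.png

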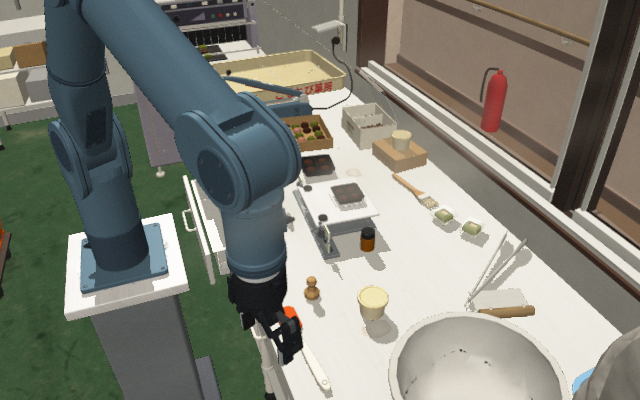

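View pics/top0.png

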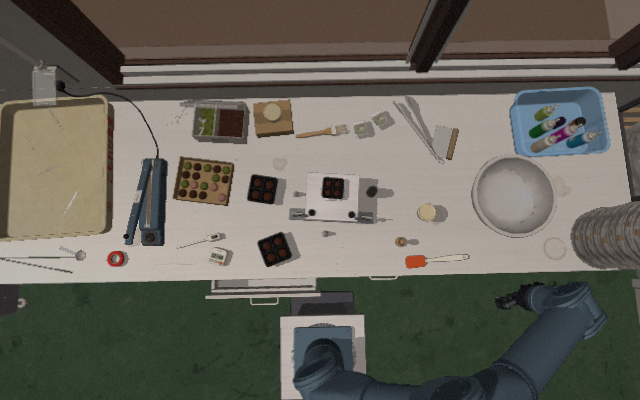

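Side view: the stand is at about (335,205), with the jar at (368,240) and the stamp at (312,288). Top view: the stand is at (333,197) and the pads at about (312,213) and (353,214). The mould on the stand is at (333,187), and the larger look-alike moulds at (263,188) and (273,248) are off the stand. The nozzles are at (328,233) and (297,194).

```bash
cat > h.py <<'E'
from cell import monitor, capture, camera_model, bot
import cv2,numpy as np
from scipy.spatial.transform import Rotation as R
def T(n,s=None):
    m=camera_model(n)
    if n!="wrist": return np.array(m["extrinsics"])
    s=s or monitor.read_state(); q=s["ee_rot"]; A=np.eye(4)
    A[:3,:3]=R.from_quat([q[1],q[2],q[3],q[0]]).as_matrix(); A[:3,3]=s["eef_pos"]
    return A@np.array(m["tool_from_camera"])
def K(n):
    m=camera_model(n); return np.array([[m["fx"],0,m["cx"]],[0,m["fy"],m["cy"]],[0,0,1]]),np.array(m["dist"])
def ray(n,px,E=None):
    E=T(n) if E is None else E; k,d=K(n)
    u=cv2.undistortPoints(np.array([[px]],float),k,d)[0,0]
    return E[:3,3],E[:3,:3]@np.array([*u,1])
def at_z(n,px,z,E=None):
    o,d=ray(n,px,E); return o+d*(z-o[2])/d[2]
def proj(n,P,E=None):
    E=T(n) if E is None else E; k,d=K(n); I=np.linalg.inv(E)
    return cv2.projectPoints(np.atleast_2d(np.array(P,float)),cv2.Rodrigues(I[:3,:3])[0],I[:3,3],k,d)[0][:,0]
def tri(obs): # (name,px,E)
    A=np.zeros((3,3));b=np.zeros(3)
    for n,p,E in obs:
        o,d=ray(n,p,E);d=d/np.linalg.norm(d);M=np.eye(3)-np.outer(d,d);A+=M;b+=M@o
    return np.linalg.solve(A,b)
def crop(im,x,y,w,h,f,name):
    cv2.imwrite(name,cv2.resize(im[y:y+h,x:x+w],None,fx=f,fy=f,interpolation=cv2.INTER_CUBIC))
E
python3 - <<'E'
from h import *
a=cv2.resize(cv2.imread("pics/side0.png")[155:265,275:395],None,fx=5,fy=5,interpolation=cv2.INTER_CUBIC)[:, :]
b=cv2.resize(cv2.imread("pics/top0.png")[165:245,280:400],None,fx=5,fy=5,interpolation=cv2.INTER_CUBIC)
im=np.vstack([a,b]); cv2.imwrite("pics/c1.png",cv2.resize(im,None,fx=.62,fy=.62,interpolation=cv2.INTER_AREA))
for p in((312,213),(353,214)): print(at_z("top",p,72))
E
```

```text
[532.12452687  29.53282375  72.        ]
[ 524.84257906 -124.35732663   72.        ]
```

View pics/c1.png

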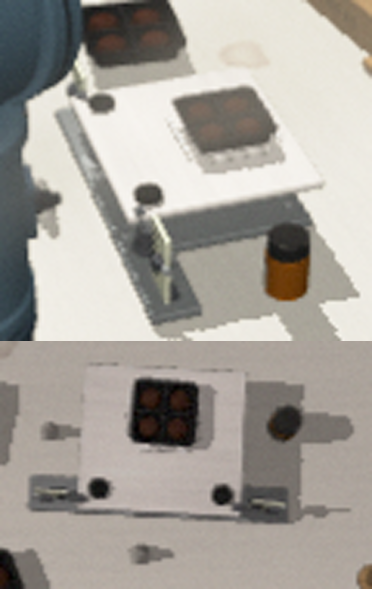

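The crop shows pad_l at full-image side (307.6,187.6) / top (311.9,212.4), and pad_r at side (322.7,217) / top (351.6,214.4). The mould on the stand is the smallest one.

```bash
cat >> h.py <<'E'
def plan(pos,Rt,n):
    "rows (cm, rad) for n equal rows: straight line world, constant turn"
    s=monitor.read_state();q=s["ee_rot"];R0=R.from_quat([q[1],q[2],q[3],q[0]])
    rv=(R0.inv()*Rt).as_rotvec()/n; d=(np.array(pos)-s["eef_pos"])/n/10
    print("turn/row",rv.round(4).tolist(),"mm/row",10*np.linalg.norm(d))
    for i in range(n): print((R0*R.from_rotvec(rv*i)).inv().apply(d).round(2).tolist(),end=",")
    print()
def down(yaw,tilt=0): # tool x -> world -x rotated by yaw; tilt: fingers forward
    M=np.array([[-1,0,0],[0,1,0],[0,0,-1]]).T
    return R.from_euler("z",yaw)*R.from_euler("y",-tilt)*R.from_matrix(M)
E
python3 - <<'E'
from h import *
l=tri([("side",(307.6,187.6),None),("top",(311.9,212.4),None)]);r=tri([("side",(322.7,217),None),("top",(351.6,214.4),None)])
print(l,r,np.linalg.norm(l-r)); y=np.arctan2(-(l-r)[0],(l-r)[1]);print(y)
plan((455,-47,310),down(y),19)
E
```

```text
[534.91532695  29.81315497  70.4299466 ] [ 523.61746694 -119.15763318   70.73311852] 149.3988931533671
-0.07569453218757582
turn/row [-0.0, -0.0001, -0.1414] mm/row 31.768639232361085
[2.13, -2.3, 0.5],[2.44, -1.98, 0.5],[2.69, -1.62, 0.5],[2.89, -1.22, 0.5],[3.03, -0.8, 0.5],[3.12, -0.37, 0.5],[3.14, 0.08, 0.5],[3.09, 0.52, 0.5],[2.99, 0.95, 0.5],[2.83, 1.36, 0.5],[2.61, 1.75, 0.5],[2.34, 2.1, 0.49],[2.02, 2.4, 0.49],[1.66, 2.66, 0.49],[1.27, 2.87, 0.49],[0.85, 3.02, 0.49],[0.41, 3.11, 0.49],[-0.03, 3.14, 0.49],[-0.47, 3.1, 0.49],
```

Call:
move_arm(offset=[[2.13, -2.3, 0.5], [2.44, -1.98, 0.5], [2.69, -1.62, 0.5], [2.89, -1.22, 0.5], [3.03, -0.8, 0.5], [3.12, -0.37, 0.5], [3.14, 0.08, 0.5], [3.09, 0.52, 0.5], [2.99, 0.95, 0.5], [2.83, 1.36, 0.5]], dr=[[0, 0, -0.1414], [0, 0, -0.1414], [0, 0, -0.1414], [0, 0, -0.1414], [0, 0, -0.1414], [0, 0, -0.1414], [0, 0, -0.1414], [0, 0, -0.1414], [0, 0, -0.1414], [0, 0, -0.1414]], claw=[255, 255, 255, 255, 255, 255, 255, 255, 255, 255])

```text
clock: 1.4
eef_pos: [353.8, -309.8, 354.5]
ee_rot: [-0.0, 0.622, 0.783, -0.0]
contact_force: [-0.4, 0.3, 0.2]
grip_width: 0.0
```

Call:
move_arm(offset=[[2.61, 1.75, 0.5], [2.34, 2.1, 0.49], [2.02, 2.4, 0.49], [1.66, 2.66, 0.49], [1.27, 2.87, 0.49], [0.85, 3.02, 0.49], [0.41, 3.11, 0.49], [-0.03, 3.14, 0.49], [-0.47, 3.1, 0.49], [0, 0, 0]], dr=[[0, 0, -0.1414], [0, 0, -0.1414], [0, 0, -0.1414], [0, 0, -0.1414], [0, 0, -0.1414], [0, 0, -0.1414], [0, 0, -0.1414], [0, 0, -0.1414], [0, 0, -0.1414], [0, 0, 0]], claw=[255, 255, 255, 255, 255, 255, 255, 255, 255, 255])

```text
clock: 2.65
eef_pos: [455.3, -45.0, 310.3]
ee_rot: [0.0, 0.035, 0.999, 0.001]
contact_force: [0.1, -0.0, 0.7]
grip_width: 0.2
```

```bash
python3 - <<'E'
from h import *
s=monitor.read_state();E=T("wrist",s);np.save("E1.npy",E)
print({k:np.round(s[k],3).tolist() for k in("clock","joints","eef_pos","ee_rot","grip_width","contact_force")})
im=capture("wrist");cv2.imwrite("pics/w1.png",im)
print(proj("wrist",[[534.9,29.8,71],[523.6,-119,71]],E))
plan((420,-47,300),down(-.0757,.5),5)
E
```

```text
{'clock': 2.65, 'joints': [0.609, 0.461, -0.739, 2.076, 0.445, 0.764, 1.093], 'eef_pos': [455.298, -44.958, 310.315], 'ee_rot': [0.0, 0.035, 0.999, 0.001], 'grip_width': 0.185, 'contact_force': [0.116, -0.027, 0.673]}
[[445.19587477 318.93357684]
 [222.30045498 318.22855206]]
turn/row [0.0001, -0.1001, 0.0002] mm/row 7.275873800013891
[0.7, -0.06, 0.21],[0.71, -0.06, 0.14],[0.72, -0.06, 0.06],[0.72, -0.06, -0.01],[0.72, -0.06, -0.08],
```

View pics/w1.png

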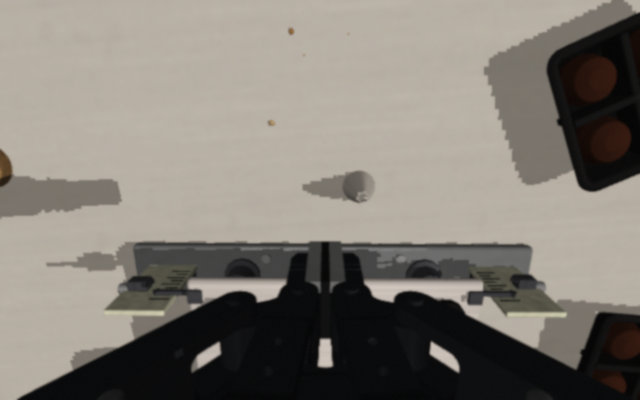

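The view shows the right stand scale at (160,285) with its marker at (135,284). The left scale is at (515,285) with its marker at (525,281) and its pointer at (475,297). The nozzle is at (358,186). Next I'll tilt for a flatter view.

Call:
move_arm(offset=[[0.7, -0.06, 0.21], [0.71, -0.06, 0.14], [0.72, -0.06, 0.06], [0.72, -0.06, -0.01], [0.72, -0.06, -0.08], [0, 0, 0], [0, 0, 0], [0, 0, 0], [0, 0, 0], [0, 0, 0]], dr=[[0, -0.1, 0], [0, -0.1, 0], [0, -0.1, 0], [0, -0.1, 0], [0, -0.1, 0], [0, -0.1, 0], [0, 0, 0], [0, 0, 0], [0, 0, 0], [0, 0, 0]], claw=[255, 255, 255, 255, 255, 255, 255, 255, 255, 255])

```text
clock: 3.95
eef_pos: [424.3, -51.3, 300.9]
ee_rot: [0.238, 0.04, 0.97, -0.02]
contact_force: [-0.3, 0.2, -0.1]
grip_width: -0.1
```

```bash
python3 - <<'E'
from h import *
s=monitor.read_state();E=T("wrist",s);np.save("E2.npy",E)
print({k:np.round(s[k],3).tolist() for k in("clock","joints","eef_pos","ee_rot","contact_force")})
im=capture("wrist");cv2.imwrite("pics/w2.png",im)
p=proj("wrist",[[534.9,29.8,71],[523.6,-119,71],[536,75,50],[520,-165,50]],E);print(p)
def c(im,x,y,w,h,f): return cv2.resize(cv2.rotate(im[y:y+h,x:x+w],cv2.ROTATE_180),None,fx=f,fy=f,interpolation=cv2.INTER_CUBIC)
a=cv2.imread("pics/w1.png")
x,y=np.clip(p.astype(int)-[50,40],0,[540,320])[2];x2,y2=np.clip(p.astype(int)-[50,40],0,[540,320])[3]
print((x,y),(x2,y2))
cv2.imwrite("pics/c2.png",np.vstack([np.hstack([c(im,x,y,100,80,4),c(im,x2,y2,100,80,4)]),np.hstack([c(a,470,245,100,70,4),c(a,100,245,100,70,4)])]))
E
```

```text
{'clock': 3.95, 'joints': [0.455, 0.31, -0.517, 2.345, 1.4, 0.215, 0.141], 'eef_pos': [424.282, -51.347, 300.902], 'ee_rot': [0.238, 0.04, 0.97, -0.02], 'contact_force': [-0.306, 0.198, -0.083]}
[[477.03069396 186.89824908]
 [241.61522817 185.55200507]
 [537.0341477  163.61464934]
 [180.47156672 164.6099696 ]]
(np.int64(487), np.int64(123)) (np.int64(130), np.int64(124))
```

View pics/c2.png

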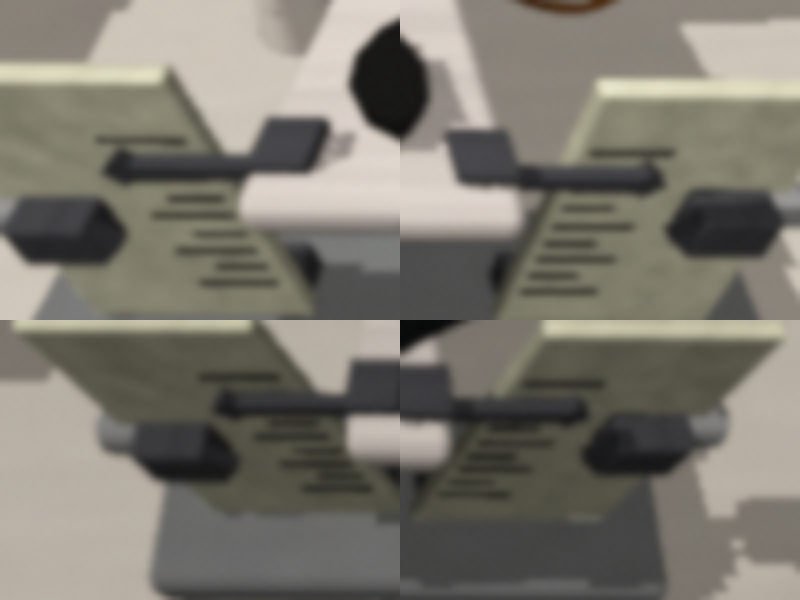

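```bash
python3 - <<'E'
from h import *
E1,E2=np.load("E1.npy"),np.load("E2.npy")
def o(u,v,x0,y0,h): return (x0+99.375-u/4,y0+h-.625-v/4)
f2=[(106,167,487,123),(125,237,487,123),(262,178,130,124),(267,226,130,124)]
f1=[(215,82,470,245),(237,142,470,245),(188,88,100,245),(184,135,100,245)]
for n,a,b in zip(("ptl","mkl","ptr","mkr"),f2,f1):
    pa=o(*a,80);pb=o(*b,70);P=tri([("wrist",pa,E2),("wrist",pb,E1)])
    print(n,np.round(P,1),np.round(proj("wrist",P,E2)[0]-pa,1),np.round(proj("wrist",P,E1)[0]-pb,1))
def pl(n,px,E,x): c,d=ray(n,px,E);return (c+d*(x-c[0])/d[0]).round(1)
for xs,ys,h in ((0,1,0),(2,3,0)):
  print([ (pl("wrist",o(*f2[i],80),E2,x),pl("wrist",o(*f1[i],70),E1,x)) for i,x in ((xs,532),(ys,532))])
E
```

```text
ptl [526.7  82.2  59.5] [-0.2  0.1] [ 0.1 -0.1]
mkl [524.2  85.5  44. ] [ 0.5 -0.3] [-0.3  0.3]
ptr [ 507.7 -168.6   59.1] [-0.1 -0. ] [0.1 0. ]
mkr [ 500.1 -167.4   56.7] [-0.3 -0. ] [0.3 0. ]
[(array([532.,  87.,  53.]), array([532. ,  86.6,  51.4])), (array([532. ,  92.2,  33.9]), array([532. ,  93.1,  30.4]))]
[(array([ 532. , -190.5,   25.7]), array([ 532. , -193.9,   15.7])), (array([ 532. , -197.4,    9.5]), array([ 532. , -202.6,   -4.9]))]
```

```bash
cat > m.py <<'E'
from h import *
def mark(obs,yaw,z0=62):
    "obs: list of (E, pointer px, mark px); mark height in the pointer's stand-x plane"
    n=np.array([np.cos(yaw),np.sin(yaw),0])
    for E,p,m in obs:
        P=at_z("wrist",p,z0,E); c,d=ray("wrist",m,E); 
        for dx in(-4,0,4):
            M=c+d*(n@(P-c)+dx)/(n@d); D=R.from_euler("z",-yaw).apply(M-P)
            print("ptr",P.round(1),"dx",dx,"mark rel stand axes",D.round(1))
E
python3 - <<'E'
from m import *
E1,E2=np.load("E1.npy"),np.load("E2.npy")
def o(u,v,x0,y0,h): return (x0+99.375-u/4,y0+h-.625-v/4)
f2=[(106,167,487,123),(125,237,487,123),(262,178,130,124),(267,226,130,124)]
f1=[(215,82,470,245),(237,142,470,245),(188,88,100,245),(184,135,100,245)]
for i in(0,2): mark([(E2,o(*f2[i],80),o(*f2[i+1],80)),(E1,o(*f1[i],70),o(*f1[i+1],70))],-.0757)
E
```

```text
ptr [524.5  80.5  62. ] dx -4 mark rel stand axes [ -4.    1.1 -13. ]
ptr [524.5  80.5  62. ] dx 0 mark rel stand axes [ -0.    5.3 -18.7]
ptr [524.5  80.5  62. ] dx 4 mark rel stand axes [  4.    9.5 -24.4]
ptr [525.1  80.7  62. ] dx -4 mark rel stand axes [ -4.    2.4 -13.5]
ptr [525.1  80.7  62. ] dx 0 mark rel stand axes [ -0.    6.6 -20.8]
ptr [525.1  80.7  62. ] dx 4 mark rel stand axes [  4.   10.8 -28.1]
ptr [ 505.7 -166.7   62. ] dx -4 mark rel stand axes [-4.  -2.1 -7.3]
ptr [ 505.7 -166.7   62. ] dx 0 mark rel stand axes [ -0.   -5.3 -12.9]
ptr [ 505.7 -166.7   62. ] dx 4 mark rel stand axes [  4.   -8.6 -18.4]
ptr [ 506.1 -167.    62. ] dx -4 mark rel stand axes [-4.  -2.8 -8.9]
ptr [ 506.1 -167.    62. ] dx 0 mark rel stand axes [  0.   -6.6 -16. ]
ptr [ 506.1 -167.    62. ] dx 4 mark rel stand axes [  4.  -10.4 -23.1]
```

```bash
python3 - <<'E'
from h import *
plan((462,36,252),down(-.0757,.5),6)
E
```

```text
turn/row [-0.0039, -0.0028, 0.0001] mm/row 17.821561933138128
[-0.08, 1.52, 0.93],[-0.08, 1.52, 0.93],[-0.07, 1.51, 0.94],[-0.07, 1.51, 0.95],[-0.07, 1.51, 0.95],[-0.07, 1.5, 0.96],
```

Call:
move_arm(offset=[[-0.08, 1.52, 0.93], [-0.08, 1.52, 0.93], [-0.07, 1.51, 0.94], [-0.07, 1.51, 0.95], [-0.07, 1.51, 0.95], [-0.07, 1.5, 0.96], [0, 0, 0], [0, 0, 0], [0, 0, 0], [0, 0, 0]], dr=[[-0.004, -0.003, 0], [-0.004, -0.003, 0], [-0.004, -0.003, 0], [-0.004, -0.003, 0], [-0.004, -0.003, 0], [-0.004, -0.003, 0], [0, 0, 0], [0, 0, 0], [0, 0, 0], [0, 0, 0]], claw=[255, 255, 255, 255, 255, 255, 255, 255, 255, 255])

```text
clock: 5.25
eef_pos: [462.0, 35.6, 252.2]
ee_rot: [0.248, 0.037, 0.968, -0.009]
contact_force: [0.7, -0.5, -0.3]
grip_width: 0.4
```

```bash
cat > look.py <<'E'
import sys
from h import *
n=sys.argv[1]
s=monitor.read_state();E=T("wrist",s);np.save(f"E{n}.npy",E)
print({k:np.round(s[k],3).tolist() for k in("clock","joints","eef_pos","ee_rot","contact_force")})
M=E@np.linalg.inv(np.array(camera_model("wrist")["tool_from_camera"]))
print("tilt",np.arccos(-M[2,2]).round(3),"tool y",M[:3,1].round(3),"corner",(M@[11,0,173,1])[:3].round(1))
im=capture("wrist");cv2.imwrite(f"pics/w{n}.png",im)
E
python3 look.py 3; python3 - <<'E'
import cv2
im=cv2.rotate(cv2.imread("pics/w3.png"),cv2.ROTATE_180);cv2.imwrite("pics/w3r.png",cv2.resize(im,(800,500)))
E
```

```text
{'clock': 5.25, 'joints': [0.294, 0.506, -0.606, 2.285, 1.776, 0.41, -0.372], 'eef_pos': [461.955, 35.611, 252.225], 'ee_rot': [0.248, 0.037, 0.968, -0.009], 'contact_force': [0.699, -0.486, -0.295]}
tilt 0.502 tool y [0.075 0.997 0.   ] corner [535.3  30.1  95.2]
```

View pics/w3r.png

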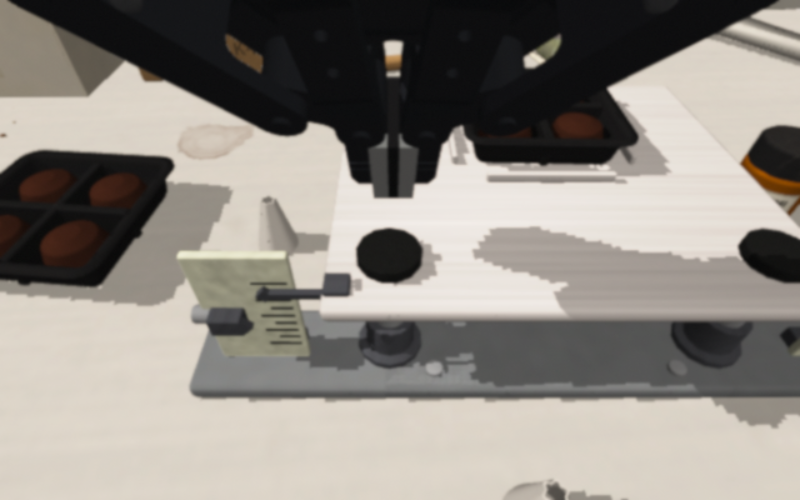

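The view is clear: pad_l is at (389,253) in the rotated picture, with the fingertip above it. The pointer tip is at (258,296) and the mark tip at (252,320). I'll crop once to measure the gap.

```bash
python3 - <<'E'
from h import *
im=cv2.rotate(cv2.imread("pics/w3.png"),cv2.ROTATE_180)
crop(im,150,200,80,60,10,"pics/c3.png")
print(at_z("wrist",(639-389*.8,399-253*.8),72))
E
```

```text
[532.41436727  30.90726538  72.        ]
```

View pics/c3.png

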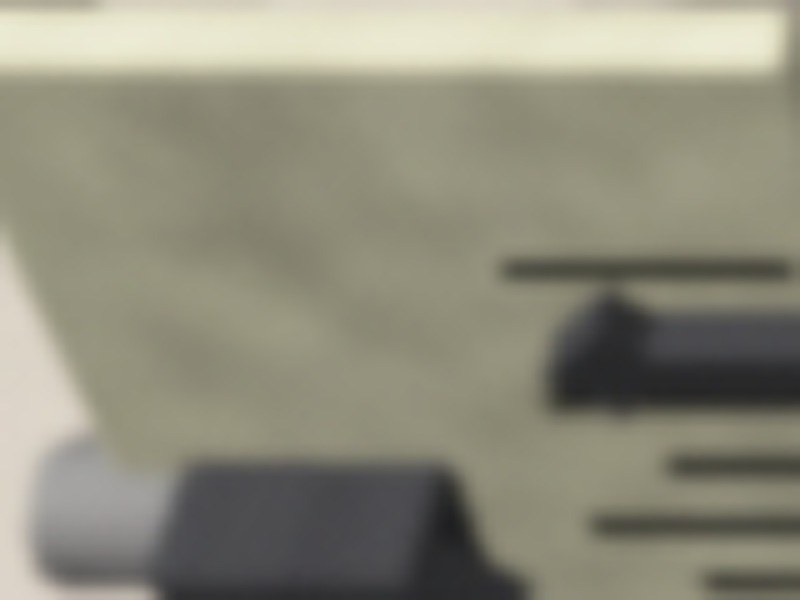

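Call:
move_arm(offset=[[0.227, 0, 0.331], [0.227, 0, 0.331], [0.227, 0, 0.331], [0.227, 0, 0.331], [0.227, 0, 0.331], [0.096, 0, 0.176], [0.096, 0, 0.176], [0.096, 0, 0.176], [0.096, 0, 0.176], [0.096, 0, 0.176]], dr=[[0, 0, 0], [0, 0, 0], [0, 0, 0], [0, 0, 0], [0, 0, 0], [0, 0, 0], [0, 0, 0], [0, 0, 0], [0, 0, 0], [0, 0, 0]], claw=[255, 255, 255, 255, 255, 255, 255, 255, 255, 255])

```text
clock: 6.55
eef_pos: [460.1, 36.6, 222.1]
ee_rot: [0.248, 0.036, 0.968, -0.009]
contact_force: [-1.9, 0.4, 5.1]
grip_width: -0.1
```

```bash
python3 look.py 4; python3 - <<'E'
from h import *
im=cv2.rotate(cv2.imread("pics/w4.png"),cv2.ROTATE_180)
crop(im,130,185,200,130,4,"pics/c4.png")
E
```

```text
{'clock': 6.55, 'joints': [0.315, 0.596, -0.637, 2.293, 1.936, 0.478, -0.508], 'eef_pos': [460.081, 36.555, 222.089], 'ee_rot': [0.248, 0.036, 0.968, -0.009], 'contact_force': [-1.944, 0.402, 5.141]}
tilt 0.502 tool y [0.074 0.997 0.001] corner [533.4  31.2  65.1]
```

View pics/c4.png

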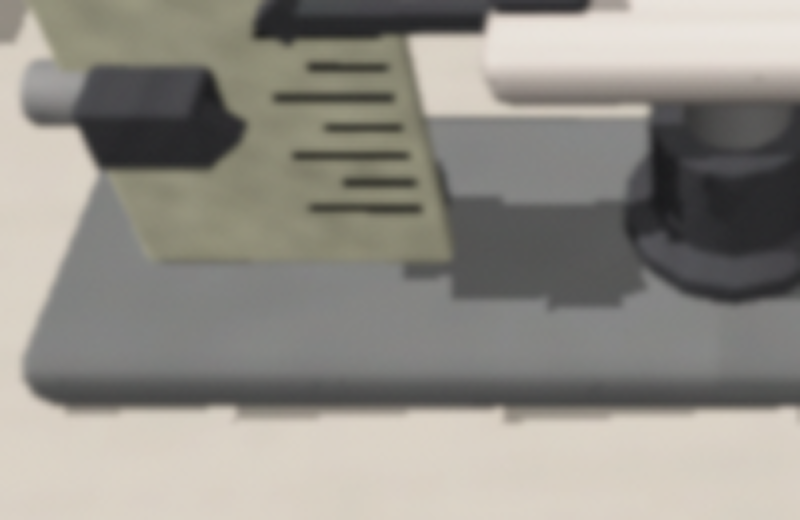

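Now pressed about 7 mm (5.1 N). In the rotated full image, the left mark tip is at (191.5,217) and the pointer tip at (194,192.5), still clearly above the mark.

```bash
python3 - <<'E'
from m import *
f=lambda a:(639-a[0],399-a[1])
mark([(np.load("E3.npy"),f((205,238.)),f((203,258.5)))],-.0757,62)
mark([(np.load("E4.npy"),f((193.9,192.7)),f((191.5,217)))],-.0757,62-9.7)
E
```

```text
ptr [523.   80.6  62. ] dx -4 mark rel stand axes [ -4.    2.4 -10.4]
ptr [523.   80.6  62. ] dx 0 mark rel stand axes [  0.    4.5 -16. ]
ptr [523.   80.6  62. ] dx 4 mark rel stand axes [  4.    6.6 -21.5]
ptr [530.2  83.5  52.3] dx -4 mark rel stand axes [ -4.    2.9 -11.4]
ptr [530.2  83.5  52.3] dx 0 mark rel stand axes [  0.    4.9 -15.8]
ptr [530.2  83.5  52.3] dx 4 mark rel stand axes [  4.    7.  -20.2]
```

Call:
move_arm(offset=[[0.096, 0, 0.176], [0.096, 0, 0.176], [0.096, 0, 0.176], [0.048, 0, 0.088], [0, 0, 0], [0, 0, 0], [0, 0, 0], [0, 0, 0], [0, 0, 0], [0, 0, 0]], dr=[[0, 0, 0], [0, 0, 0], [0, 0, 0], [0, 0, 0], [0, 0, 0], [0, 0, 0], [0, 0, 0], [0, 0, 0], [0, 0, 0], [0, 0, 0]], claw=[255, 255, 255, 255, 255, 255, 255, 255, 255, 255])

```text
clock: 7.85
eef_pos: [460.1, 36.5, 215.1]
ee_rot: [0.248, 0.036, 0.968, -0.009]
contact_force: [-1.5, 0.3, 6.4]
grip_width: 0.1
```

```bash
python3 look.py 5; python3 - <<'E'
from h import *
im=cv2.rotate(cv2.imread("pics/w5.png"),cv2.ROTATE_180)
crop(im,130,145,130,100,6,"pics/c5.png")
E
```

```text
{'clock': 7.85, 'joints': [0.319, 0.617, -0.642, 2.293, 1.966, 0.494, -0.53], 'eef_pos': [460.079, 36.533, 215.094], 'ee_rot': [0.248, 0.036, 0.968, -0.009], 'contact_force': [-1.478, 0.256, 6.354]}
tilt 0.502 tool y [0.074 0.997 0.001] corner [533.4  31.2  58.1]
```

View pics/c5.png

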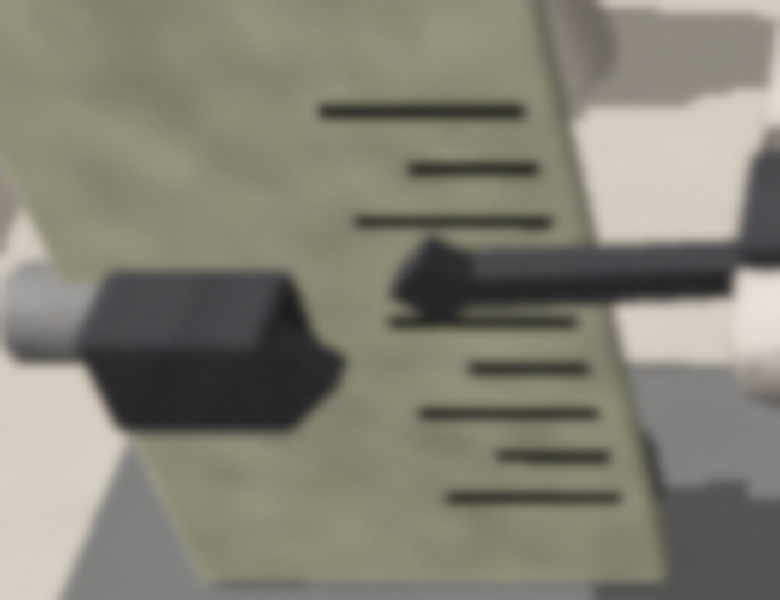

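Pointer tip at crop (393,292) and mark tip at (345,365); the pointer is still above the mark.

```bash
python3 - <<'E'
from m import *
f=lambda a:(639-a[0],399-a[1])
E=np.load("E5.npy");n=np.array([np.cos(-.0757),np.sin(-.0757),0])
P3=at_z("wrist",f((205,238.)),62,np.load("E3.npy"));print(P3)
for E,p in((np.load("E4.npy"),(193.9,192.7)),(E,(195.5,193.7)),(E,(187.5,205.8))):
    c,d=ray("wrist",f(p),E);print((c+d*(n@(P3-c))/(n@d)).round(1))
s=monitor.read_state();print(s["clock"],s["contact_force"])
E
```

```text
[523.00973328  80.63467901  62.        ]
[523.   80.8  58.9]
[523.   80.2  51.3]
[523.4  85.4  44.2]
7.9 [-2.35914326  1.33152667  5.53367159]
```

Call:
move_arm(offset=[[0.072, 0, 0.132], [0.072, 0, 0.132], [0.072, 0, 0.132], [0, 0, 0], [0, 0, 0], [0, 0, 0], [0, 0, 0], [0, 0, 0], [0, 0, 0], [0, 0, 0]], dr=[[0, 0, 0], [0, 0, 0], [0, 0, 0], [0, 0, 0], [0, 0, 0], [0, 0, 0], [0, 0, 0], [0, 0, 0], [0, 0, 0], [0, 0, 0]], claw=[255, 255, 255, 255, 255, 255, 255, 255, 255, 255])

```text
clock: 9.15
eef_pos: [460.2, 36.6, 210.7]
ee_rot: [0.248, 0.036, 0.968, -0.009]
contact_force: [-2.6, 0.4, 7.5]
grip_width: -0.2
```

```bash
cat > track.py <<'E'
import sys
from m import *
f=lambda a:(639-a[0],399-a[1])
def track(a,b,p,w=9):
    ia,ib=(cv2.rotate(cv2.imread(f"pics/w{k}.png"),cv2.ROTATE_180) for k in(a,b))
    x,y=np.round(p).astype(int); t=ia[y-w:y+w+1,x-w:x+w+1]
    ox,oy=x-w-22,y-w-28; r=cv2.matchTemplate(ib[oy:oy+2*w+57,ox:ox+2*w+45],t,cv2.TM_CCOEFF_NORMED)
    _,v,_,(i,j)=cv2.minMaxLoc(r)
    sub=lambda l,c,h:.5*(l-h)/(l-2*c+h)
    dx=sub(*r[j,i-1:i+2]) if 0<i<r.shape[1]-1 else 0; dy=sub(*r[j-1:j+2,i]) if 0<j<r.shape[0]-1 else 0
    return np.array(p)+[i-22+dx,j-28+dy],v
def zpl(E,p,P,yaw=-.0757):
    n=np.array([np.cos(yaw),np.sin(yaw),0]);c,d=ray("wrist",f(p),E);return (c+d*(n@(P-c))/(n@d)).round(1)
E
python3 look.py 6; python3 - <<'E'
from track import *
E=np.load("E6.npy");P=np.array([523,80.6,62])
for p in((195.5,193.7),(187.5,205.8)):
    q,v=track(5,6,p);print(q,v,zpl(E,q,P))
im=cv2.rotate(cv2.imread("pics/w6.png"),cv2.ROTATE_180)
crop(im,130,135,130,100,6,"pics/c6.png")
E
```

```text
{'clock': 9.15, 'joints': [0.322, 0.631, -0.645, 2.293, 1.985, 0.505, -0.544], 'eef_pos': [460.204, 36.595, 210.699], 'ee_rot': [0.248, 0.036, 0.968, -0.009], 'contact_force': [-2.586, 0.441, 7.534]}
tilt 0.502 tool y [0.074 0.997 0.001] corner [533.6  31.3  53.7]
[196.24289107 193.48711267] 0.9063212275505066 [522.9  79.9  47.3]
[185.00131321 199.00381927] 0.9896168112754822 [523.4  85.4  44.1]
```

View pics/c6.png

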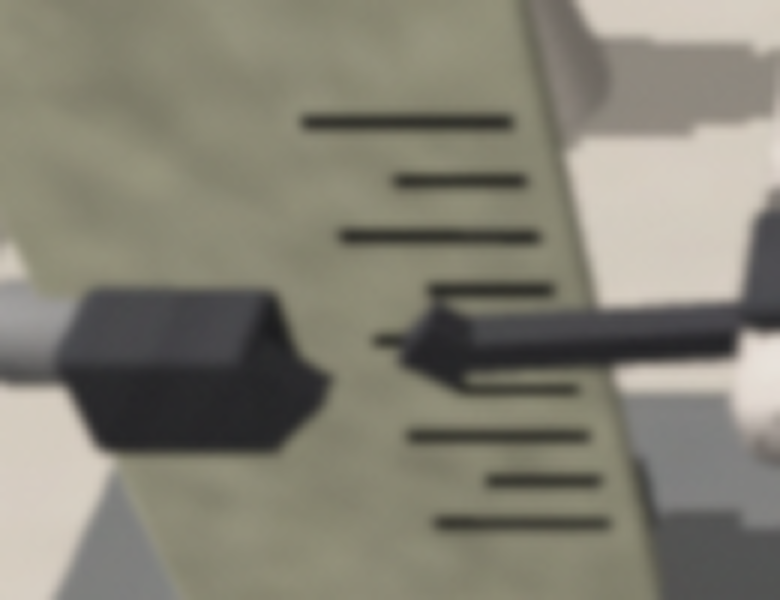

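Pointer tip at crop (402,360) and mark tip at (330,380): about 2 mm to go. One small step more, then hold.

Call:
move_arm(offset=[[0.055, 0, 0.1], [0, 0, 0], [0, 0, 0], [0, 0, 0], [0, 0, 0], [0, 0, 0], [0, 0, 0], [0, 0, 0], [0, 0, 0], [0, 0, 0]], dr=[[0, 0, 0], [0, 0, 0], [0, 0, 0], [0, 0, 0], [0, 0, 0], [0, 0, 0], [0, 0, 0], [0, 0, 0], [0, 0, 0], [0, 0, 0]], claw=[255, 255, 255, 255, 255, 255, 255, 255, 255, 255])

```text
clock: 10.45
eef_pos: [460.3, 36.6, 209.6]
ee_rot: [0.248, 0.036, 0.968, -0.009]
contact_force: [-1.0, 0.7, 7.8]
grip_width: 0.2
```

```bash
python3 look.py 7; python3 - <<'E'
from track import *
E=np.load("E7.npy");P=np.array([523,80.6,62])
for p in((197.,195.),(185,198.7)):
  for w in(5,7):
    q,v=track(6,7,p,w);print(q,v,zpl(E,q,P), "before",zpl(np.load("E6.npy"),p,P))
E
```

```text
{'clock': 10.45, 'joints': [0.322, 0.635, -0.646, 2.293, 1.99, 0.508, -0.548], 'eef_pos': [460.257, 36.582, 209.619], 'ee_rot': [0.248, 0.036, 0.968, -0.009], 'contact_force': [-0.969, 0.688, 7.827]}
tilt 0.502 tool y [0.074 0.997 0.001] corner [533.7  31.2  52.7]
[198.33308709 195.69508505] 0.9211840033531189 [522.9  79.3  45. ] before [522.9  79.8  46.4]
[196.81963859 194.36640882] 0.933373212814331 [522.9  79.7  45.8] before [522.9  79.8  46.4]
[184.20688492 196.85641868] 0.9959522485733032 [523.4  85.3  44.3] before [523.4  85.3  44.2]
[184.15748805 196.82864006] 0.9971503615379333 [523.4  85.3  44.4] before [523.4  85.3  44.2]
```

Call:
move_arm(offset=[[0.024, 0, 0.044], [0, 0, 0], [0, 0, 0], [0, 0, 0], [0, 0, 0], [0, 0, 0], [0, 0, 0], [0, 0, 0], [0, 0, 0], [0, 0, 0]], dr=[[0, 0, 0], [0, 0, 0], [0, 0, 0], [0, 0, 0], [0, 0, 0], [0, 0, 0], [0, 0, 0], [0, 0, 0], [0, 0, 0], [0, 0, 0]], claw=[255, 255, 255, 255, 255, 255, 255, 255, 255, 255])

```text
clock: 11.75
eef_pos: [460.2, 36.6, 209.1]
ee_rot: [0.248, 0.036, 0.968, -0.009]
contact_force: [-3.0, 1.0, 7.1]
grip_width: 0.3
```

```bash
python3 look.py 8; python3 - <<'E'
from h import *
im=cv2.rotate(cv2.imread("pics/w8.png"),cv2.ROTATE_180)
crop(im,150,155,80,60,10,"pics/c8.png")
E
```

```text
{'clock': 11.75, 'joints': [0.323, 0.636, -0.647, 2.293, 1.992, 0.509, -0.549], 'eef_pos': [460.24, 36.594, 209.11], 'ee_rot': [0.248, 0.036, 0.968, -0.009], 'contact_force': [-2.982, 0.954, 7.121]}
tilt 0.502 tool y [0.074 0.997 0.001] corner [533.7  31.3  52.2]
```

View pics/c8.png

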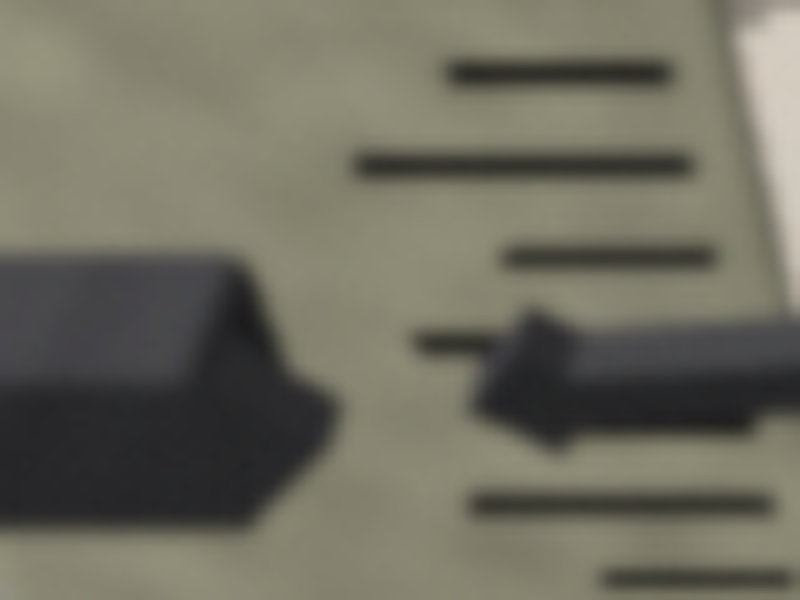

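The crop shows the pointer tip at (470,405) and the mark ridge from (340,405) to (325,453): near level, with some room depending on which end of the ridge counts. I'll check by triangulating the mark over the descent.

```bash
python3 - <<'E'
from track import *
Es={k:np.load(f"E{k}.npy") for k in range(3,9)}
# chain-track mark patch 8->...->3
pos={8:np.array([183.2,197.9])}
for a,b in((8,7),(8,6),(6,5),(5,4),(4,3)):
    pos[b],v=track(a,b,pos[a],8);print(b,pos[b].round(2),round(v,3))
yaw=-.0757; S=lambda P:R.from_euler("z",-yaw).apply(P)
C=tri([("wrist",f(pos[k]),Es[k]) for k in pos]);print("mark mid tri",C.round(2),"stand axes",S(C).round(1))
for k in pos: print(k,(proj("wrist",C,Es[k])[0]-f(pos[k])).round(2),end=" ")
# pointer: rest ridge mid in w3 with z=62
for nm,p in(("front",(205,240)),("mid",(206,237)),("back",(207,234))):
    P=at_z("wrist",f(p),62,Es[3]);print("\nptr rest",nm,P.round(1),S(P).round(1),end=" ")
print()
P=at_z("wrist",f((206,237)),62,Es[3])
for nm,q in(("p front",(197,195.5)),("p mid",(197.8,193.8)),("m front",(182.5,200.3)),("m mid",(183.2,197.9)),("m back",(184,195.5))):
    print(nm,S(zpl(Es[8],q,P)).round(1))
# project stand x/z unit motions to px at mark
M=np.array(zpl(Es[8],(183.2,197.9),P));n=np.array([np.cos(yaw),np.sin(yaw),0])
print("px per mm x",(proj("wrist",M+n*-1,Es[8])-proj("wrist",M,Es[8])).round(2),"z-",(proj("wrist",M-[0,0,1],Es[8])-proj("wrist",M,Es[8])).round(2))
E
```

```text
7 [183.47 198.71] 0.996
6 [184.25 200.53] 0.995
5 [186.61 207.4 ] 0.995
4 [190.48 218.2 ] 0.997
3 [168.48 190.2 ] 0.798
mark mid tri [294.01 -12.15 275.16] stand axes [294.1  10.1 275.2]
8 [ -5.35 -20.65] 7 [ -4.82 -19.11] 6 [ -3.44 -15.77] 5 [ 1.26 -2.59] 4 [ 9.13 18.85] 3 [ 4.57 48.34] 
ptr rest front [521.8  80.5  62. ] [514.2 119.7  62. ] 
ptr rest mid [523.6  80.3  62. ] [516.  119.6  62. ] 
ptr rest back [525.4  80.   62. ] [517.8 119.5  62. ] 
p front [516.  119.5  44. ]
p mid [516.  118.9  45. ]
m front [516.  126.2  41.2]
m mid [516.  125.6  42.6]
m back [516.  124.9  44. ]
px per mm x [[ 0.62 -1.68]] z- [[-0.62 -1.69]]
```

```bash
python3 - <<'E'
from track import *
Es={k:np.load(f"E{k}.npy") for k in range(3,9)}
pos={8:(183.2,197.9),7:(183.47,198.71),6:(184.25,200.53),5:(186.61,207.4),4:(190.48,218.2),3:(202.3,260.8)}
yaw=-.0757; S=lambda P:R.from_euler("z",-yaw).apply(P)
for ks in((4,5,6,7,8),(3,4,5,6,7,8)):
    C=tri([("wrist",f(pos[k]),Es[k]) for k in ks]);print(C.round(1),S(C).round(1),[(proj("wrist",C,Es[k])[0]-f(pos[k])).round(2).tolist() for k in ks])
E
```

```text
[524.6  86.5  42. ] [516.6 125.9  42. ] [[-0.18, 0.02], [-0.07, 0.1], [0.12, 0.05], [0.07, -0.13], [0.07, -0.04]]
[525.6  86.8  41.1] [517.5 126.3  41.1] [[0.07, -0.06], [-0.16, 0.14], [-0.07, 0.13], [0.09, 0.03], [0.04, -0.17], [0.04, -0.08]]
```

The mark's mid-ridge is at z≈42, in the pointer's plane and 6.0 mm outward as it should be. The pointer is at about 44.4, so 1.4 mm more at the tip, then hold.

Call:
move_arm(offset=[[0.034, 0, 0.062], [0.034, 0, 0.062], [0, 0, 0], [0, 0, 0], [0, 0, 0], [0, 0, 0], [0, 0, 0], [0, 0, 0], [0, 0, 0], [0, 0, 0]], dr=[[0, 0, 0], [0, 0, 0], [0, 0, 0], [0, 0, 0], [0, 0, 0], [0, 0, 0], [0, 0, 0], [0, 0, 0], [0, 0, 0], [0, 0, 0]], claw=[255, 255, 255, 255, 255, 255, 255, 255, 255, 255])

```text
clock: 13.05
eef_pos: [460.3, 36.6, 207.7]
ee_rot: [0.248, 0.036, 0.968, -0.009]
contact_force: [-2.5, 1.0, 6.6]
grip_width: 0.2
```

```bash
python3 look.py 9; python3 - <<'E'
from track import *
E=np.load("E9.npy");P=np.array([523.6,80.3,62])
for p in((197.8,193.8),(183.2,197.9)):
  for w in(5,7):
    q,v=track(8,9,p,w);print(q.round(2),round(v,3),zpl(E,q,P), "before",zpl(np.load("E8.npy"),p,P))
E
```

```text
{'clock': 13.05, 'joints': [0.323, 0.64, -0.648, 2.293, 1.997, 0.512, -0.553], 'eef_pos': [460.308, 36.595, 207.747], 'ee_rot': [0.248, 0.036, 0.968, -0.009], 'contact_force': [-2.475, 0.999, 6.585]}
tilt 0.502 tool y [0.074 0.997 0.001] corner [533.8  31.2  50.8]
[175.8  213.75] 0.91 [524.5  91.9  31.6] before [523.5  79.5  45. ]
[198.04 193.22] 0.844 [523.5  79.3  44.1] before [523.5  79.5  45. ]
[182.26 195.85] 0.999 [524.   86.2  42.5] before [524.   86.2  42.6]
[182.28 195.79] 0.999 [524.   86.2  42.6] before [524.   86.2  42.6]
```

```bash
python3 - <<'E'
from h import *
for k,y0 in((8,184),(9,184)):
    g=cv2.cvtColor(cv2.rotate(cv2.imread(f"pics/w{k}.png"),cv2.ROTATE_180),cv2.COLOR_BGR2GRAY)
    print(k)
    for y in range(y0,y0+20): print(y," ".join("%3d"%v for v in g[y,178:210]))
E
```

```text
8
184 131 132 132 131 132 132 134 134 135 135 136 137 138 138 137 135 135 133 131 131 131 132 131 130 128 127 130 133 136 136 135 133
185 128 130 130 130 130 131 132 132 134 134 135 137 138 137 137 136 134 133 132 131 131 132 131 124 113 108 116 126 132 136 136 135
186 124 129 129 130 130 131 131 131 132 132 133 135 135 135 134 133 132 131 130 129 129 129 125 111  90  77  85 102 117 126 131 132
187 119 128 129 129 130 130 131 132 131 132 133 133 129 124 118 117 116 115 115 113 113 114 108  91  68  53  56  68  84 100 111 114
188 109 126 129 130 130 131 131 132 133 133 134 131 121 100  83  77  75  75  75  75  76  80  81  70  56  47  46  48  57  70  83  89
189 101 122 129 130 130 131 131 133 134 134 134 132 122  95  67  55  52  52  51  50  50  58  63  59  49  44  44  45  49  60  70  75
190  89 118 129 130 131 132 132 133 133 135 135 136 129 115  95  85  83  84  80  72  61  60  59  52  44  43  44  45  51  60  70  72
191  76 107 124 130 131 131 133 134 134 134 135 135 135 129 124 120 119 118 112  97  75  62  53  44  40  39  42  44  51  62  69  71
192  60  83 103 117 125 130 133 133 133 13
[... 3483 characters left out ...]
 103  85  69  54  46  42  43  53  72  92
199  50  68  93 114 126 130 131 132 132 133 134 135 135 135 134 135 135 135 136 137 136 133 126 118 105  88  74  62  60  76 101 120
200  67  92 112 123 127 128 129 130 130 132 134 134 135 135 136 136 135 134 133 133 133 133 132 129 125 118 108  94  89 102 121 131
201  92 111 122 125 126 126 127 128 129 130 132 133 134 135 136 136 134 128 121 118 117 117 117 119 118 117 112 106 104 110 118 120
202 113 123 125 125 125 125 125 126 127 128 130 132 133 134 135 136 131 120  97  84  82  81  82  82  83  84  82  82  81  83  84  86
203 126 128 127 126 125 125 125 126 127 127 129 132 132 133 134 134 130 114  84  63  57  56  58  57  58  58  59  59  59  60  59  59
```

Call:
move_arm(offset=[[0.019, 0, 0.035], [0, 0, 0], [0, 0, 0], [0, 0, 0], [0, 0, 0], [0, 0, 0], [0, 0, 0], [0, 0, 0], [0, 0, 0], [0, 0, 0]], dr=[[0, 0, 0], [0, 0, 0], [0, 0, 0], [0, 0, 0], [0, 0, 0], [0, 0, 0], [0, 0, 0], [0, 0, 0], [0, 0, 0], [0, 0, 0]], claw=[255, 255, 255, 255, 255, 255, 255, 255, 255, 255])

```text
clock: 14.35
eef_pos: [460.4, 36.6, 207.4]
ee_rot: [0.248, 0.036, 0.968, -0.009]
contact_force: [-2.7, 0.5, 7.9]
grip_width: 0.1
```

```bash
python3 look.py 10; python3 - <<'E'
from h import *
g=cv2.cvtColor(cv2.rotate(cv2.imread("pics/w10.png"),cv2.ROTATE_180),cv2.COLOR_BGR2GRAY)
for y in range(186,200): # inner edges at threshold 85: mark (right side), pointer (left side)
    r=g[y].astype(float); m=180+np.argmax(r[180:192]>85)if (r[180:192]>85).any() else 0; p=190+np.argmax(r[190:212]<85)
    print(y, round(m-(r[m]-85)/(r[m]-r[m-1]+1e-6),1), round(p-(85-r[p])/(r[p-1]-r[p]+1e-6),1))
E
```

```text
{'clock': 14.35, 'joints': [0.324, 0.642, -0.648, 2.293, 1.999, 0.513, -0.554], 'eef_pos': [460.356, 36.586, 207.378], 'ee_rot': [0.248, 0.036, 0.968, -0.009], 'contact_force': [-2.677, 0.541, 7.941]}
tilt 0.502 tool y [0.074 0.997 0.001] corner [533.8  31.2  50.5]
186 157.5 190.2
187 135.0 191.3
188 168.8 200.5
189 176.5 200.6
190 179.1 199.9
191 180.8 199.1
192 182.1 198.5
193 182.3 198.1
194 182.1 197.7
195 181.8 197.4
196 181.3 197.6
197 180.7 199.0
198 179.9 200.9
199 178.8 202.9
```

Left pointer and mark are level (tip fronts at rows 195.5 and 195.8) and were held. I'll release and go over to the right pad.

Call:
move_arm(offset=[[-0.144, 0, -0.263], [-0.144, 0, -0.263], [-0.192, 0, -0.351], [-0.24, 0, -0.439], [-0.24, 0, -0.439], [-0.24, 0, -0.439], [-0.24, 0, -0.439], [-0.24, 0, -0.439], [-0.24, 0, -0.439], [-0.24, 0, -0.439]], dr=[[0, 0, 0], [0, 0, 0], [0, 0, 0], [0, 0, 0], [0, 0, 0], [0, 0, 0], [0, 0, 0], [0, 0, 0], [0, 0, 0], [0, 0, 0]], claw=[255, 255, 255, 255, 255, 255, 255, 255, 255, 255])

```text
clock: 15.65
eef_pos: [460.0, 36.2, 252.3]
ee_rot: [0.248, 0.036, 0.968, -0.009]
contact_force: [-0.2, -1.2, 0.0]
grip_width: 0.2
```

Call:
move_arm(offset=[[0, -2.5, 0], [0, -2.5, 0], [0, -2.5, 0], [0, -2.5, 0], [0, -2.5, 0], [0, -2.5, 0], [0, 0, 0], [0, 0, 0], [0, 0, 0], [0, 0, 0]], dr=[[0, 0, 0], [0, 0, 0], [0, 0, 0], [0, 0, 0], [0, 0, 0], [0, 0, 0], [0, 0, 0], [0, 0, 0], [0, 0, 0], [0, 0, 0]], claw=[255, 255, 255, 255, 255, 255, 255, 255, 255, 255])

```text
clock: 16.9
eef_pos: [448.9, -112.5, 252.0]
ee_rot: [0.248, 0.036, 0.968, -0.009]
contact_force: [-0.2, 0.7, 0.3]
grip_width: -0.2
```

```bash
python3 look.py 11; python3 - <<'E'
from h import *
E=np.load("E11.npy"); print(proj("wrist",[[506,-167,62],[523.5,-119.2,72]],E))
g=cv2.cvtColor(cv2.rotate(cv2.imread("pics/w11.png"),cv2.ROTATE_180),cv2.COLOR_BGR2GRAY)
# pad blob
m=(g<60).astype(np.uint8); n,l,st,c=cv2.connectedComponentsWithStats(m)
for i in range(1,n):
    if 60<st[i,4]<6000: print(st[i],c[i].round(1), at_z("wrist",(639-c[i][0],399-c[i][1]),72,E).round(1))
E
```

```text
{'clock': 16.9, 'joints': [0.644, 0.495, -0.56, 2.287, 1.983, 0.209, -0.239], 'eef_pos': [448.912, -112.512, 251.977], 'ee_rot': [0.248, 0.036, 0.968, -0.009], 'contact_force': [-0.238, 0.713, 0.286]}
tilt 0.501 tool y [0.073 0.997 0.001] corner [ 522.2 -117.8   95. ]
[[219.18959172 167.29110715]
 [323.87171407 203.38998537]]
[   0  181   37   41 1138] [ 15.4 198.5] [532.1  22.9  72. ]
[ 290  181   51   42 1694] [314.6 201.3] [ 519.7 -118.7   72. ]
[367 229  53   9 245] [395. 234.] [ 497.5 -151.6   72. ]
[426 242  36  18 361] [442.2 252.1] [ 486.6 -168.7   72. ]
[  34  253   58   37 1254] [ 65.6 267.6] [490.  -17.3  72. ]
[ 290  255   49   37 1412] [314.1 272.2] [ 480.7 -115.6   72. ]
```

```bash
cat > edges.py <<'E'
import sys
from h import *
n,y0,y1,a,s,b=sys.argv[1],*map(int,sys.argv[2:7])
g=cv2.cvtColor(cv2.rotate(cv2.imread(f"pics/w{n}.png"),cv2.ROTATE_180),cv2.COLOR_BGR2GRAY).astype(float)
# pointer: last dark col in [a,s) ; mark: first dark col in [s,b)
for y in range(y0,y1):
    r=g[y]; d=[i for i in range(a,s) if r[i]<80]; e=[i for i in range(s,b) if r[i]<80]
    p=d[-1]+(80-r[d[-1]])/(r[d[-1]+1]-r[d[-1]]) if d else 0
    m=e[0]-(80-r[e[0]])/(r[e[0]-1]-r[e[0]]) if e else 0
    print(y,round(p,1),round(m,1),end=" | ")
print()
E
python3 edges.py 11 224 264 395 423 470
```

```text
224 425.5 425.5 | 225 414.8 0 | 226 0 0 | 227 0 0 | 228 416.2 0 | 229 417.5 0 | 230 418.5 0 | 231 419.1 0 | 232 419.4 0 | 233 419.7 0 | 234 419.8 0 | 235 419.2 0 | 236 418.9 0 | 237 419.2 0 | 238 0 433.4 | 239 0 433.0 | 240 0 432.4 | 241 0 431.8 | 242 0 431.5 | 243 0 431.0 | 244 0 430.5 | 245 0 429.9 | 246 0 429.5 | 247 0 428.7 | 248 0 427.0 | 249 0 425.5 | 250 0 425.0 | 251 0 425.2 | 252 0 425.4 | 253 0 425.8 | 254 0 426.5 | 255 403.5 427.6 | 256 403.0 429.1 | 257 0 430.3 | 258 0 431.5 | 259 0 433.6 | 260 0 0 | 261 403.0 0 | 262 0 0 | 263 0 0 |
```

```bash
python3 - <<'E'
from m import *
f=lambda a:(639-a[0],399-a[1])
mark([(np.load("E11.npy"),f((419.6,233.2)),f((425.5,251.7)))],-.075,62)
E
```

```text
ptr [ 505.1 -166.6   62. ] dx -4 mark rel stand axes [-4.  -3.9 -8.9]
ptr [ 505.1 -166.6   62. ] dx 0 mark rel stand axes [  0.   -5.9 -14.2]
ptr [ 505.1 -166.6   62. ] dx 4 mark rel stand axes [  4.   -7.9 -19.6]
```

Call:
move_arm(offset=[[0.24, 0, 0.439], [0.24, 0, 0.439], [0.24, 0, 0.439], [0.24, 0, 0.439], [0.24, 0, 0.439], [0.24, 0, 0.439], [0.115, 0, 0.211], [0.115, 0, 0.211], [0.115, 0, 0.211], [0, 0, 0]], dr=[[0, 0, 0], [0, 0, 0], [0, 0, 0], [0, 0, 0], [0, 0, 0], [0, 0, 0], [0, 0, 0], [0, 0, 0], [0, 0, 0], [0, 0, 0]], claw=[255, 255, 255, 255, 255, 255, 255, 255, 255, 255])

```text
clock: 18.2
eef_pos: [448.8, -113.6, 214.7]
ee_rot: [0.248, 0.036, 0.968, -0.009]
contact_force: [-3.9, -1.1, 6.2]
grip_width: 0.1
```

```bash
python3 look.py 12; python3 - <<'E'
from h import *
E=np.load("E12.npy"); n=np.array([np.cos(.075),-np.sin(.075),0])
for P in([505.1,-166.6,52],[505.5,-172.6,47.7]): print(639-proj("wrist",P,E)[0][0],399-proj("wrist",P,E)[0][1])
im=cv2.rotate(cv2.imread("pics/w12.png"),cv2.ROTATE_180);print(im.shape)
E
python3 edges.py 12 185 220 405 432 470
```

```text
{'clock': 18.2, 'joints': [0.732, 0.628, -0.667, 2.288, 2.141, 0.338, -0.336], 'eef_pos': [448.808, -113.576, 214.678], 'ee_rot': [0.248, 0.036, 0.968, -0.009], 'contact_force': [-3.941, -1.077, 6.222]}
tilt 0.501 tool y [ 0.075  0.997 -0.   ] corner [ 522.1 -119.1   57.7]
429.98351974484837 190.6879636476108
441.2567829313068 196.70100730811401
(400, 640, 3)
185 0 448.4 | 186 424.0 447.9 | 187 425.0 447.5 | 188 426.0 447.3 | 189 427.0 446.9 | 190 427.6 446.6 | 191 428.1 446.3 | 192 428.4 445.7 | 193 428.7 444.4 | 194 428.8 443.0 | 195 428.4 441.4 | 196 427.6 440.7 | 197 427.8 440.8 | 198 429.6 441.1 | 199 428.6 441.5 | 200 0 442.1 | 201 0 443.0 | 202 0 443.9 | 203 0 444.9 | 204 0 446.0 | 205 0 447.1 | 206 416.2 448.2 | 207 415.6 449.1 | 208 0 459.0 | 209 0 0 | 210 0 0 | 211 0 0 | 212 0 0 | 213 424.1 0 | 214 424.4 0 | 215 0 0 | 216 0 0 | 217 0 0 | 218 0 0 | 219 0 0 |
```

```bash
python3 - <<'E'
from track import *
P=np.array([505.1,-166.6,62])
E=np.load("E12.npy")
print(zpl(E,(428.4,192.2),P,-.075),zpl(E,(441.2,197.8),P,-.075))
C=tri([("wrist",f(p),np.load(f"E{k}.npy")) for k,p in((11,(425.5,251.7)),(12,(441.2,197.8)))]);print(C)
E
```

```text
[ 505.1 -166.1   51.1] [ 504.7 -172.3   47.9]
[ 504.68253007 -172.39398759   47.82269054]
```

The mark is at z 47.8, in the pointer's plane. The pointer is at about 50.7, so step 2.1 mm and hold.

Call:
move_arm(offset=[[0.034, 0, 0.062], [0.034, 0, 0.062], [0.034, 0, 0.062], [0, 0, 0], [0, 0, 0], [0, 0, 0], [0, 0, 0], [0, 0, 0], [0, 0, 0], [0, 0, 0]], dr=[[0, 0, 0], [0, 0, 0], [0, 0, 0], [0, 0, 0], [0, 0, 0], [0, 0, 0], [0, 0, 0], [0, 0, 0], [0, 0, 0], [0, 0, 0]], claw=[255, 255, 255, 255, 255, 255, 255, 255, 255, 255])

```text
clock: 19.5
eef_pos: [448.8, -113.6, 212.7]
ee_rot: [0.248, 0.036, 0.968, -0.01]
contact_force: [-3.4, -0.1, 7.1]
grip_width: -0.0
```

```bash
python3 look.py 13; python3 edges.py 13 182 206 405 435 470; python3 - <<'E'
from h import *
im=cv2.rotate(cv2.imread("pics/w13.png"),cv2.ROTATE_180)
crop(im,395,165,80,60,10,"pics/c13.png")
E
```

```text
{'clock': 19.5, 'joints': [0.734, 0.635, -0.67, 2.288, 2.149, 0.344, -0.34], 'eef_pos': [448.843, -113.575, 212.71], 'ee_rot': [0.248, 0.036, 0.968, -0.01], 'contact_force': [-3.403, -0.084, 7.065]}
tilt 0.502 tool y [ 0.075  0.997 -0.   ] corner [ 522.2 -119.2   55.7]
182 0 449.5 | 183 0 449.2 | 184 0 448.8 | 185 0 448.4 | 186 422.9 448.0 | 187 424.0 447.6 | 188 425.0 447.3 | 189 426.0 446.7 | 190 426.7 445.3 | 191 427.2 443.8 | 192 427.6 442.2 | 193 428.1 441.7 | 194 428.9 441.8 | 195 430.7 442.2 | 196 430.1 442.6 | 197 425.2 443.2 | 198 423.2 444.2 | 199 421.1 445.1 | 200 0 446.1 | 201 0 447.1 | 202 0 448.1 | 203 417.0 449.1 | 204 416.4 450.1 | 205 0 457.0 |
```

View pics/c13.png

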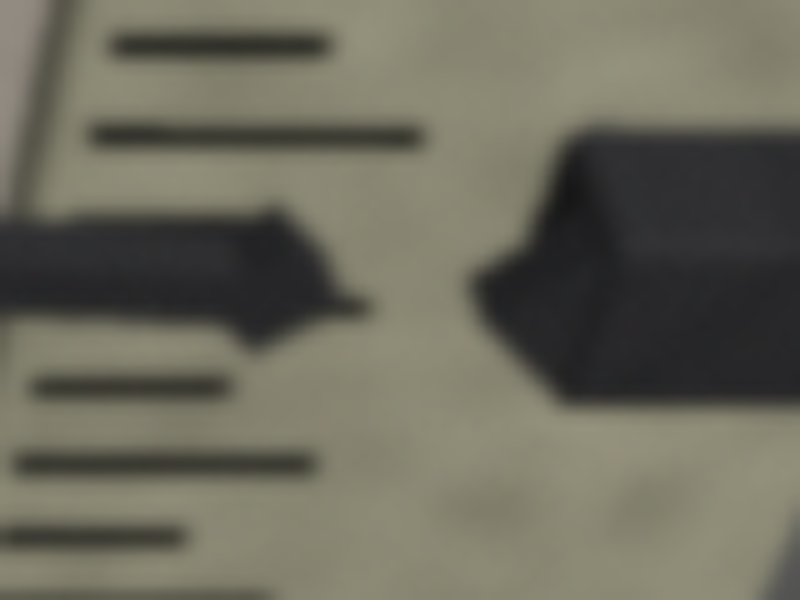

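The crop shows the pointer tip at (335,300), against a mark ridge from (470,280) to (490,315). The gap is about 0.5 mm, so one tiny step and hold.

Call:
move_arm(offset=[[0.019, 0, 0.035], [0, 0, 0], [0, 0, 0], [0, 0, 0], [0, 0, 0], [0, 0, 0], [0, 0, 0], [0, 0, 0], [0, 0, 0], [0, 0, 0]], dr=[[0, 0, 0], [0, 0, 0], [0, 0, 0], [0, 0, 0], [0, 0, 0], [0, 0, 0], [0, 0, 0], [0, 0, 0], [0, 0, 0], [0, 0, 0]], claw=[255, 255, 255, 255, 255, 255, 255, 255, 255, 255])

```text
clock: 20.8
eef_pos: [448.9, -113.6, 212.3]
ee_rot: [0.248, 0.036, 0.968, -0.01]
contact_force: [-2.1, -2.0, 5.7]
grip_width: -0.1
```

```bash
python3 look.py 14; python3 edges.py 14 184 202 405 435 470
```

```text
{'clock': 20.8, 'joints': [0.735, 0.637, -0.671, 2.288, 2.15, 0.345, -0.341], 'eef_pos': [448.879, -113.627, 212.344], 'ee_rot': [0.248, 0.036, 0.968, -0.01], 'contact_force': [-2.089, -2.005, 5.741]}
tilt 0.502 tool y [ 0.075  0.997 -0.   ] corner [ 522.2 -119.2   55.4]
184 0 448.9 | 185 0 448.4 | 186 423.0 448.1 | 187 424.0 447.7 | 188 424.8 447.3 | 189 425.7 446.1 | 190 426.4 444.3 | 191 427.1 442.9 | 192 427.5 442.0 | 193 428.0 442.0 | 194 430.3 442.4 | 195 430.9 442.8 | 196 427.8 443.2 | 197 425.6 444.0 | 198 423.3 445.1 | 199 421.2 446.1 | 200 0 447.1 | 201 0 448.1 |
```

Call:
move_arm(offset=[[-0.144, 0, -0.263], [-0.144, 0, -0.263], [-0.192, 0, -0.351], [-0.24, 0, -0.439], [-0.24, 0, -0.439], [-0.24, 0, -0.439], [-0.24, 0, -0.439], [-0.24, 0, -0.439], [-0.24, 0, -0.439], [-0.24, 0, -0.439]], dr=[[0, 0, 0], [0, 0, 0], [0, 0, 0], [0, 0, 0], [0, 0, 0], [0, 0, 0], [0, 0, 0], [0, 0, 0], [0, 0, 0], [0, 0, 0]], claw=[255, 255, 255, 255, 255, 255, 255, 255, 255, 255])

```text
clock: 22.1
eef_pos: [448.8, -113.3, 257.6]
ee_rot: [0.248, 0.036, 0.968, -0.009]
contact_force: [0.1, 0.5, -0.6]
grip_width: -0.4
```

```bash
python3 look.py 15; python3 edges.py 15 226 258 395 423 470; python3 - <<'E'
from h import *
a=cv2.imread("pics/top0.png");b=capture("top");cv2.imwrite("pics/top1.png",b)
d=cv2.absdiff(a,b).max(2)[150:262,230:440]; n,l,st,c=cv2.connectedComponentsWithStats((d>40).astype(np.uint8))
print([(s[:2]+[230,150],s[2:]) for s in st[1:] if s[4]>8])
E
```

```text
{'clock': 22.1, 'joints': [0.675, 0.489, -0.594, 2.284, 1.894, 0.214, -0.147], 'eef_pos': [448.807, -113.288, 257.558], 'ee_rot': [0.248, 0.036, 0.968, -0.009], 'contact_force': [0.052, 0.524, -0.578]}
tilt 0.501 tool y [0.075 0.997 0.   ] corner [ 522.1 -118.7  100.5]
226 0 0 | 227 0 0 | 228 0 0 | 229 0 0 | 230 0 0 | 231 418.7 0 | 232 411.7 0 | 233 0 0 | 234 0 0 | 235 411.0 0 | 236 412.4 0 | 237 413.8 0 | 238 414.6 0 | 239 415.0 0 | 240 415.2 0 | 241 415.3 0 | 242 415.3 0 | 243 415.2 0 | 244 415.3 0 | 245 409.6 428.9 | 246 0 428.5 | 247 0 427.8 | 248 0 427.2 | 249 0 426.9 | 250 403.5 426.4 | 251 0 425.9 | 252 0 425.5 | 253 0 425.0 | 254 0 423.8 | 255 0 422.1 | 256 419.5 419.5 | 257 417.6 417.6 | 
[(array([336, 209]), array([  45,   53, 1507], dtype=int32)), (array([382, 213]), array([ 58,  43, 918], dtype=int32))]
```

Right pointer and mark were level (fronts at rows 195.5 and 196.2), held, and the pointer is back at rest. The top-view difference shows only the arm and its shadow.

```bash
python3 -c "
from cell import bot
print(bot.job_done())"
```

```text
the job is handed in; nothing more can be done
None
```

I pressed the front left pad and then the front right pad with the closed fingertips, each until its pointer was level with its mark. I held each for about a second and let the plate spring back. Nothing was gripped, and the job was handed in at 22 s.

- **Left:** I measured the mark at 42–43 mm up (about 19–20 mm below rest). At the hold the pointer was within about 0.5 mm of it by image, on the high side. I got there in small steps with stops of about a second, each higher than the last.
- **Right:** I measured the mark at 47.8 mm up (about 14 mm below rest). At the hold the pointer was again within about 0.5 mm, on the high side.
- **After release:** the wrist view has the right pointer back at its rest height. I took no picture of the left pointer after its release. The top view, compared with the first one, shows changes only from the arm and its shadow. The fingertips stood about 28 mm clear of the pad and the force was about zero.
- **What disagreed:** the pointer sank only about 1.1 times the fingertip travel, where 1.4 times the pad travel was expected. The force readings also suggested slightly deeper travel than the pictures. I went by comparing pointer and mark directly in the pictures.

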